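Draw the lid off the case and stow the bearing

TASK

Put the loose ball bearing away in the grey case: the case's flat blue lid has no handle, so press down on its dark ribbed strip with the fingertips and draw it fully open toward the robot, then lay the bearing inside and leave the lid open. The lid's height and slope are set anew each time, so feel for it: never load the lid or case with more than about 30 N, and do not disturb the tin and the pulley.

Things in the scene. Friction and masses are not known exactly. Their poses are not given: they have to be found in the camera images.
- stand_mid (a point): Centre, at bench level, of the dark steel foot plate (150 x 160 x 8 mm) of the fixed stand under the light grey case (124 mm in x, 130 mm in y, centred above). x runs along the lid's slide, from the front (facing the robot) to the rear; z up. NOT measured: the case's height and fore-aft slope (up to 0.04 rad either way). Clamp screws reach 85 mm out in y, 26 mm up.
- under_strip (a point): Point at bench level straight below the middle of the lid's dark ribbed strip (34 mm in x, 74 mm in y, flush) when the lid is shut; axes as stand_mid, 29 mm behind it. The strip moves with the lid. The lid's upper face above stand_mid is 58 to 66 mm above the bench (varies, not measured).
- under_window (a point): Point at bench level below the middle of the clear window of the opened case (80 mm in x, 108 mm in y when the lid is 80 mm out); axes as stand_mid, 14 mm behind it. The compartment's flat rubber floor is 26 mm under the lid's upper face. The rear wall stands 4 mm above the lid, the side lips 4 mm.
- lid (a joint): How far the lid (flat blue 5 mm metal plate, 116 x 118 mm, no handle, edges held under the side lips) is drawn out of the case toward the robot, in m: 0 shut, 0.084 at its end stop. It slides stiffly: about 4 N of pull anywhere, and stays where it is left. Fingertips slip if they press too lightly.
- bearing_mid (a point): Centre of the loose ball bearing: light metal ring with a dark seal and a bore, 35 mm across, 11 mm high, lying flat on the bench (centre 5.5 mm up).
- tin_mid (a point): Centre of a loose round tin with green lid, 62 mm across, 29 mm high, on the bench; to be left alone.
- pulley_mid (a point): Centre of a loose light metal pulley, 50 mm across, 17 mm high, on the bench; to be left alone.

How it is judged:
On the way:
1. the lid is drawn open at least 75 mm (value of joint lid above 0.075 m), for 0.2 s.
At the end, for the whole second after the job is handed in: The lid stands open at least 75 mm and the bearing rests inside the case (within 50 mm of its middle in x and y, centre 30 to 52 mm above the bench) (value of joint lid above 0.075 m and x of bearing_mid in the frame of stand_mid between -0.05 and 0.05 m and y of bearing_mid in the frame of stand_mid between -0.05 and 0.05 m and height (world z) of bearing_mid between 0.03 and 0.052 m and linear speed of bearing below 0.02 m/s); the robot touches nothing.
It fails at once if the lid or case is loaded by the gripper with more than 30 N (contact force between the fingers and case above 30 N).
It fails at once if the tin is moved more than 15 mm (distance of tin_mid from where it was at the start of the episode above 0.015 m).
It fails at once if the pulley is moved more than 15 mm (distance of pulley_mid from where it was at the start of the episode above 0.015 m).
It also fails if it takes over 61 s, if anything falls off the work surface, if the arm or the gripper's body presses on something with over 40 N, if the wrist force passes 120 N, or if a joint passes its speed limit or range.

ROBOT

A 6-joint arm with a two-finger parallel gripper is mounted at the origin on a cart in front of the work surface, level with it; the furniture and walls round the work are solid. World frame = base frame: x ahead of the robot, y to its left, z up, the work surface at z = 0. Lengths are in m, angles in rad, forces in N, time in s.
With the tool pointing down it reaches from about 0.3 to 0.775 m from the base axis. Payload 14.6 kg.
Tool frame: the origin (TCP) lies between the finger pads; the fingertips stand 19 mm ahead of it and the grasp point (between the pads) is the TCP (ctrl.finger_overhang is the distance from the TCP to the fingertips, in m); z points along the fingers, y is the direction in which the jaws open and shut (so a half turn about z gives the same grasp; the last joint's range is limited). The gripper opens to 94 mm and grips with 3 to 60 N. Pads are 16 mm wide; open, the fingers measure 119 mm over their backs; the gripper's body (75 mm by 177 mm) begins 78 mm behind the grasp point.
Start: joints at [1.143, 0.3, 1.521, -0, 1.321, -0.067], TCP at [0.194, 0.515, 0.224] pointing down, gripper open.
Joint ranges: [-3.03, 3.03], [-0.79, 2.21], [0.23, 2.52], [-1.04, 4.18], [0, 3.07], [-2.55, 2.55]. Speed limits (rad/s): [2.22, 2.22, 2.57, 3.14, 3.14, 3.14].

INTERFACE

Orientations are given as [roll, pitch, yaw] about the fixed x, y, z axes, in that order (R = Rz(yaw) Ry(pitch) Rx(roll)).
In Python, from station import ctrl gives the robot as it stands.
- The arm moves only by the tool send_rows, never from a script. Its argument "series" is a list of rows, each a list of 7 numbers: the turn, a rotation vector about the tool's x, y, z in degrees, then the shift along the tool's x, y, z in m, then the gripper's target within -1 to 1 (fully open at 1, half-way at 0, shut at -1). A call has 1 to 8 rows; each row is the pose to reach, as a shift and turn from the pose commanded when the call began, along the tool's axes at that moment; what a row does not reach only later rows make up. A row lasts 1/10 s, in which the tool goes at most 50 mm and 8.59 degrees, less where a joint would pass 70% of its speed; a pose out of reach is approached as far as the arm can. A call with a gripper value outside its range is refused whole. The fingers move at their own pace and stop on an object; "force" is the grip in N (left out, the last holds). Time passes only in rows, so rows that repeat a pose let the fingers close. It gives the time, the measured TCP pose, the force and the opening at its end, in the units of the state.
- ctrl.get_obs(): the state, without advancing time (a new reading comes with each control period).
- ctrl.camera(name): name is "scene" or "side" or "wrist"; returns a dict with "pixels" (384x512x3 uint8, red, green, blue), "z_map" (384x512 float32, m along the optical axis (not along the pixel's ray), 0 where there is no reading), "fov_y" (degrees; the focal length in pixels is half the picture's height over the tangent of half this angle, whatever the lens; pixels are square), "cx", "cy" (the principal point, pixels), "R" (3x3) and "t" (3): a world point X has camera coordinates R X + t. Camera axes: x right, y down, z forward; pixel columns grow to the right and rows downward; lengths in m; the calibration is good to about 2 mm. A picture is of the moment at which its call begins.
- ctrl.hand_in(): hands the job in, once; it reports no verdict.
The state is a dict: "time_s": time; "qpos": joint angles; "joint_vel": joint speeds; "tau": joint torques, N m; "ee_pos": TCP position; "eef_rot": TCP orientation; "force": force on the tool from outside, world axes, zero at the start; "moment": the same for the moment, N m; "grip_width": finger opening in m.
Only numpy, scipy, OpenCV 4.12 (cv2) and the standard library are available. Lean on these libraries where they do the work, as an engineer would, in place of code of your own. Each camera call takes 0.05 s, during which the arm holds its last target.

## Working session

There is one attempt and no reset: what is moved stays moved. The work goes in short steps, Python scripts to look and compute and a tool call to move; the robot and the scene stay as the last step left them, time stands still between calls to the robot, and variables do not carry over. Pictures are saved under pics/ and viewed, and the job is handed in when it is done.

Besides the shell and the picture viewer there is one more tool, called after "Emit:" as name(argument=value, ...) on one line, values as JSON. send_rows: Moves the arm, as the interface text tells. Its arguments: {"type":"object","properties":{"series":{"type":"array"},"force":{"type":"number"}},"required":["series"]}

```bash
ls; mkdir -p pics
cat > h.py <<'E'
from station import ctrl
import numpy as np, cv2, pickle
def snap(n,f):
    c=ctrl.camera(n); cv2.imwrite(f'pics/{f}.png',cv2.cvtColor(c['pixels'],cv2.COLOR_RGB2BGR)); pickle.dump(c,open(f'pics/{f}.pkl','wb')); return c
def load(f): return pickle.load(open(f'pics/{f}.pkl','rb'))
def foc(c): return c['pixels'].shape[0]/2/np.tan(np.radians(c['fov_y'])/2)
def ray(c,u,v,z):
    f=foc(c); d=c['R'].T@np.array([(u-c['cx'])/f,(v-c['cy'])/f,1]); o=-c['R'].T@c['t']
    return o+d*(z-o[2])/d[2]
def cloud(c):
    f=foc(c); z=c['z_map']; v,u=np.mgrid[:z.shape[0],:z.shape[1]]
    P=np.stack([(u-c['cx'])/f*z,(v-c['cy'])/f*z,z],-1)
    return (P-c['t'])@c['R']
E
python3 - <<'E'
from h import *
for n in ['scene','side','wrist']:
    c=snap(n,n+'0'); print(n,c['fov_y'],c['cx'],c['cy'],-c['R'].T@c['t'],c['R'][2])
o=ctrl.get_obs(); print(o)
E
```

```text
pics
scene 49.18987963753386 252.4018031149037 191.37927005642626 [ 0.08005321 -0.84584108  0.99565903] [ 0.34349673  0.60499736 -0.71832318]
side 48.97219770447232 249.44405807403635 186.4674699404716 [0.48044458 0.94992612 0.54232574] [ 0.0540763  -0.89081198 -0.45114273]
wrist 58.03098123069614 254.10693443648432 194.27683780087852 [0.11937444 0.54230924 0.38298925] [ 0.25772415 -0.09819255 -0.96121615]
{'time_s': 0.15, 'qpos': array([ 1.14339268e+00,  3.00358971e-01,  1.52141829e+00,  3.03172432e-06,
        1.32067229e+00, -6.66103480e-02]), 'joint_vel': array([ 0.0013706 , -0.00157138, -0.0040907 ,  0.00020223, -0.00215169,
        0.00011929]), 'tau': array([-1.11798763e-03, -5.31965911e+01, -3.52818811e+01,  7.07174535e-02,
        2.36632809e-02, -6.58149929e-05]), 'ee_pos': array([0.19409623, 0.51443235, 0.22401669]), 'eef_rot': array([-3.14073785e+00, -5.99664878e-05,  2.78079857e+00]), 'force': array([-0.85620438, -0.51481642, -0.45465934]), 'moment': array([ 0.04293749, -0.02921833,  0.03654191]), 'grip_width': 0.09383848386937324}
```

View pics/scene0.png

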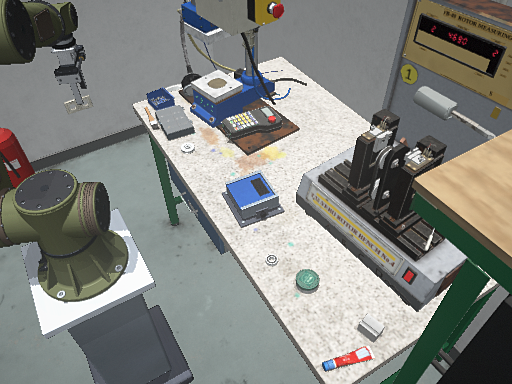

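View pics/side0.png

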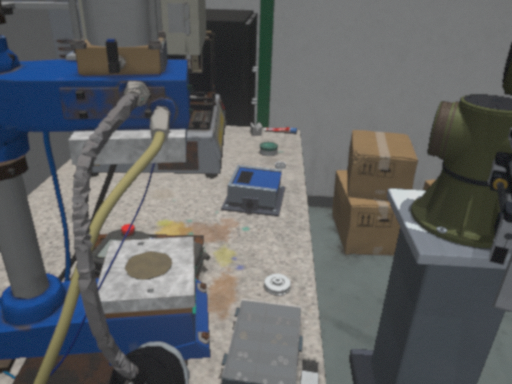

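View pics/wrist0.png

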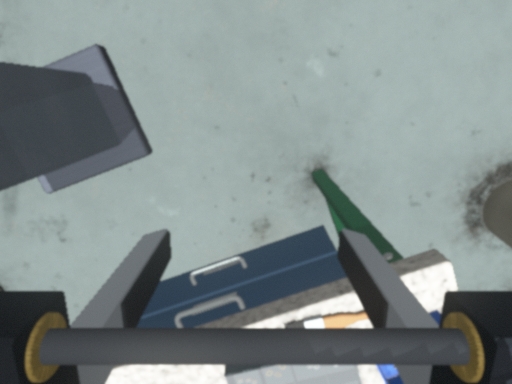

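The scene view shows the case and its lid at about (252,193) with the dark strip at (262,187). The bearing is at (272,260), the tin at (308,279) and the pulley at (188,147). Next I measure them.

Run:
```python
from h import *
c=load('scene0'); 
im=cv2.cvtColor(c['pixels'],cv2.COLOR_RGB2BGR)
cv2.imwrite('pics/sc_crop.png',cv2.resize(im[135:305,180:340],None,fx=4.7,fy=3.5,interpolation=cv2.INTER_CUBIC) if 0 else cv2.resize(im[160:300,210:340],None,fx=4.2,fy=4.2,interpolation=cv2.INTER_CUBIC))
s=load('side0'); im2=cv2.cvtColor(s['pixels'],cv2.COLOR_RGB2BGR)
cv2.imwrite('pics/sd_crop.png',cv2.resize(im2[130:230,200:310],None,fx=5,fy=5,interpolation=cv2.INTER_CUBIC))
for n,u,v,z in [('bearing',272,260,.006),('tin',307.5,277,.029),('pulley',188,147,.017)]: print(n,ray(c,u,v,z))
print('pulley side',ray(s,278,283,.015),'tin side',ray(s,268,146,.029))
for n,cc in(('sc',c),('sd',s)):
    h=cv2.cvtColor(cc['pixels'],cv2.COLOR_RGB2HSV); P=cloud(cc)
    m=(h[...,0]>105)&(h[...,0]<122)&(h[...,1]>120)&(h[...,2]>60)&(P[...,2]>.04)&(P[...,2]<.09)&(cc['z_map']>0)&(abs(P[...,1])<.2)
    m=m.astype(np.uint8)
    k,l,st,ce=cv2.connectedComponentsWithStats(m)
    for i in range(1,k):
        if st[i,4]>80:
            p=P[l==i]; print(n,st[i],ce[i],p.mean(0),p.min(0),p.max(0)); A=np.c_[p[:,:2]-p[:,:2].mean(0),np.ones(len(p))]; print('plane',np.linalg.lstsq(A,p[:,2],rcond=None)[0])
```

```text
bearing [ 0.46221216 -0.27410556  0.006     ]
tin [ 0.50469997 -0.38288013  0.029     ]
pulley [0.46380481 0.29493127 0.017     ]
pulley side [0.45996737 0.3105122  0.015     ] tin side [ 0.50182666 -0.36960492  0.029     ]
sc [226 174  48  35 711] [246.57102672 190.8326301 ] [ 0.51243811 -0.047712    0.06235267] [ 0.45960901 -0.10619225  0.05619785] [0.58469768 0.0095211  0.06808512]
plane [ 0.02369368 -0.00588189  0.06235267]
sd [234 168  46  21 517] [261.6827853  177.84719536] [ 0.50973216 -0.05457825  0.061318  ] [ 0.46386523 -0.10917727  0.05816352] [ 0.58036355 -0.00152856  0.06545455]
plane [ 0.02835468 -0.00244855  0.061318  ]
```

View pics/sc_crop.png

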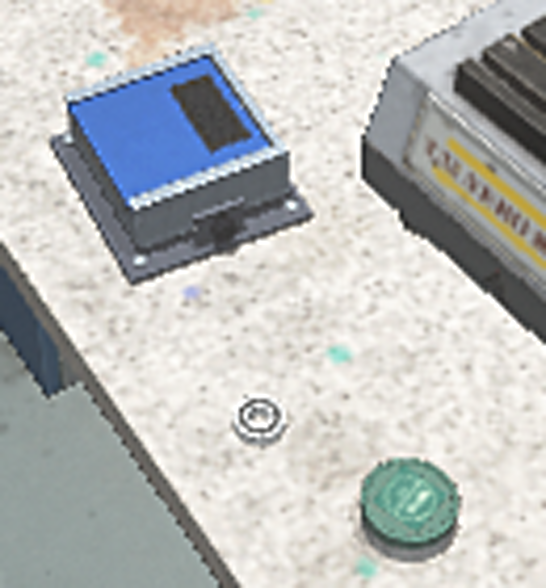

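View pics/sd_crop.png

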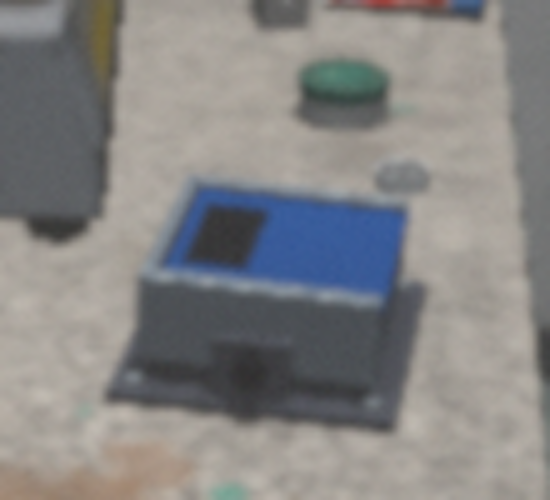

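The crops show the lid with its strip near the rear (+x), and no sign of a large yaw. I'll project the outlines onto planes for centres and yaw.

Run:
```python
from h import *
for n in('scene0','side0'):
    c=load(n); h=cv2.cvtColor(c['pixels'],cv2.COLOR_RGB2HSV); P=cloud(c)
    reg=(P[...,0]>.43)&(P[...,0]<.62)&(P[...,1]>-.14)&(P[...,1]<.05)&(c['z_map']>0)
    blue=reg&(h[...,0]>105)&(h[...,0]<122)&(h[...,1]>120)&(h[...,2]>60)&(P[...,2]>.04)
    strip=reg&(P[...,2]>.052)&(h[...,2]<75)&(P[...,0]>.52)
    for nm,m in(('lid',blue|strip),('strip',strip)):
        m=m.astype(np.uint8); k,l,st,ce=cv2.connectedComponentsWithStats(m); i=1+np.argmax(st[1:,4]); m=(l==i).astype(np.uint8)
        cs,_=cv2.findContours(cv2.resize(m,None,fx=4,fy=4,interpolation=cv2.INTER_CUBIC),0,1)
        q=max(cs,key=cv2.contourArea)[:,0]/4.-.375
        W=np.array([ray(c,u,v,.062)[:2] for u,v in q])
        print(n,nm,m.sum(),cv2.minAreaRect((W*1000).astype(np.float32)), W.min(0),W.max(0))
        print('  hull mean', cv2.boxPoints(cv2.minAreaRect((W*1000).astype(np.float32))).round(0).tolist())
    # tops of foot plate corners / tin
    g=(h[...,0]>60)&(h[...,0]<90)&(h[...,1]>60)&(P[...,2]>.015)&(abs(P[...,0]-.5)<.08)&(abs(P[...,1]+.38)<.08)
    v,u=np.nonzero(g); W=np.array([ray(c,a,b,.029)[:2] for a,b in zip(u,v)]); print('tin',W.mean(0),W.min(0),W.max(0))
    b=P[(abs(P[...,0]-.46)<.04)&(abs(P[...,1]+.275)<.04)&(P[...,2]>.006)&(P[...,2]<.03)]
    print('bearing cl',len(b),b.mean(0) if len(b) else'')
```

```text
scene0 lid 835 ((523.3934326171875, -48.9810791015625), (112.19671630859375, 122.77937316894531), 86.0890121459961) [ 0.45852476 -0.10442437] [0.58829159 0.01011717]
  hull mean [[458.0, -101.0], [581.0, -109.0], [588.0, 3.0], [466.0, 11.0]]
scene0 strip 123 ((556.0377197265625, -50.37665557861328), (73.98237609863281, 32.32942199707031), 82.40283966064453) [ 0.5390096  -0.08877209] [ 0.57444739 -0.0121226 ]
  hull mean [[535.0, -85.0], [567.0, -89.0], [577.0, -16.0], [545.0, -12.0]]
tin [ 0.50057872 -0.38642764] [ 0.47199693 -0.41646083] [ 0.53002713 -0.35702558]
bearing cl 108 [ 0.45992785 -0.27385689  0.01073208]
side0 lid 621 ((520.07861328125, -54.77566909790039), (100.67909240722656, 122.58601379394531), 80.51728820800781) [ 0.46299561 -0.11211198] [0.5816681  0.00441568]
  hull mean [[451.0, -94.0], [572.0, -115.0], [589.0, -15.0], [468.0, 5.0]]
side0 strip 104 ((554.0595092773438, -54.60123062133789), (66.0445327758789, 29.21826934814453), 83.2622299194336) [ 0.53813241 -0.08713551] [ 0.56988791 -0.02073146]
  hull mean [[536.0, -86.0], [565.0, -89.0], [572.0, -24.0], [543.0, -20.0]]
tin [ 0.50158401 -0.37348889] [ 0.47834664 -0.39933644] [ 0.52553307 -0.34259734]
bearing cl 49 [ 0.45987027 -0.26793972  0.009692  ]
```

```bash
cat >> h.py <<'E'
from scipy.spatial.transform import Rotation as Ro
def rel(p,yaw):
    o=ctrl.get_obs(); R0=Ro.from_euler('xyz',o['eef_rot']); Rt=Ro.from_euler('xyz',[np.pi,0,yaw])
    print('t',round(o['time_s'],2),'pos',o['ee_pos'].round(4),'rot',o['eef_rot'].round(4),'F',o['force'].round(1),'w',round(o['grip_width'],4))
    print('row',np.degrees((R0.inv()*Rt).as_rotvec()).round(2), R0.inv().apply(np.array(p)-o['ee_pos']).round(4))
E
python3 -c "
from h import *
rel([.47,-.05,.24],3.04)"
```

```text
t 0.15 pos [0.1941 0.5144 0.224 ] rot [-3.1407e+00 -1.0000e-04  2.7808e+00] F [-0.9 -0.5 -0.5] w 0.0938
row [-5.000e-02 -1.000e-02 -1.485e+01] [-0.4574 -0.4307 -0.0156]
```

Emit:
send_rows(series=[[0,0,-15,-0.457,-0.431,-0.016,-1],[0,0,-15,-0.457,-0.431,-0.016,-1],[0,0,-15,-0.457,-0.431,-0.016,-1],[0,0,-15,-0.457,-0.431,-0.016,-1],[0,0,-15,-0.457,-0.431,-0.016,-1],[0,0,-15,-0.457,-0.431,-0.016,-1],[0,0,-15,-0.457,-0.431,-0.016,-1],[0,0,-15,-0.457,-0.431,-0.016,-1]])

```text
time_s: 0.95
ee_pos: [0.3694, 0.1542, 0.2348]
eef_rot: [3.141, 0.0, 3.043]
force: [1.4, -0.3, -0.3]
grip_width: 0.0333
```

```bash
python3 -c "
from h import *
rel([.47,-.05,.24],3.04)"
```

```text
t 0.95 pos [0.3694 0.1542 0.2348] rot [3.1414e+00 4.0000e-04 3.0428e+00] F [ 1.4 -0.3 -0.3] w 0.0333
row [0.01 0.02 0.16] [-0.1203 -0.1933 -0.0052]
```

Emit:
send_rows(series=[[0,0,0,-0.12,-0.193,-0.005,-1],[0,0,0,-0.12,-0.193,-0.005,-1],[0,0,0,-0.12,-0.193,-0.005,-1],[0,0,0,-0.12,-0.193,-0.005,-1],[0,0,0,-0.12,-0.193,-0.005,-1],[0,0,0,-0.12,-0.193,-0.005,-1],[0,0,0,-0.12,-0.193,-0.005,-1]])

```text
time_s: 1.65
ee_pos: [0.4691, -0.0478, 0.2392]
eef_rot: [3.141, -0.001, 3.042]
force: [0.0, 0.9, 0.4]
grip_width: 0.0007
```

```bash
python3 -c "
from h import *
c=snap('wrist','w1'); rel([.47,-.05,.24],3.04)"
```

```text
t 1.7 pos [ 0.469  -0.0472  0.2394] rot [ 3.1414e+00 -6.0000e-04  3.0427e+00] F [-0.8 -1.   0.5] w 0.0006
row [ 0.01 -0.03  0.15] [-0.0012 -0.0027 -0.0006]
```

View pics/w1.png

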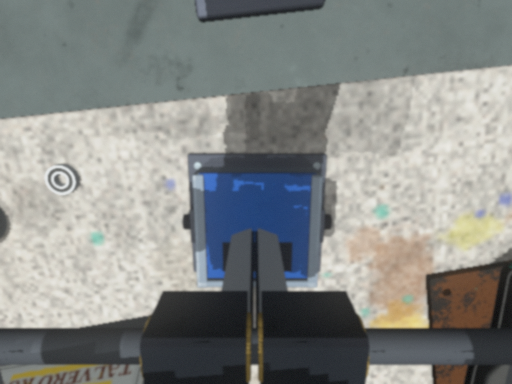

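The wrist view shows the case square to the image: the foot plate's front edge runs from (188,153) to (326,153), the clamp screws are at (186,221) and (330,221), and the bearing is at (62,180).

Run:
```python
from h import *
c=load('w1')
A=ray(c,188,153.5,.008);B=ray(c,326.5,153.5,.008);print('front corners',A,B,np.linalg.norm(A-B))
d=(B-A)[:2]; d/=np.linalg.norm(d); print('yaw',np.arctan2(-d[0],d[1])); # y axis = d
n=np.array([d[1],-d[0]]); print('ctr from front',(A+B)[:2]/2+n*.075)
S1=ray(c,186,221,.017);S2=ray(c,330,221,.017);print('screws',S1,S2,(S1+S2)/2,np.linalg.norm(S1-S2))
for u,v in[(197,171),(316,170)]: print('case front top',ray(c,u,v,.062))
h=cv2.cvtColor(c['pixels'],cv2.COLOR_RGB2HSV)
g=cv2.cvtColor(c['pixels'],cv2.COLOR_RGB2GRAY)
cr=cv2.resize(c['pixels'][140:300,30:340][...,::-1],None,fx=2.5,fy=2.5,interpolation=cv2.INTER_CUBIC);cv2.imwrite('pics/w1c.png',cr)
print('bearing',ray(c,62,179.5,.008)); P=cloud(c)
m=(P[...,2]>.05)&(h[...,0]>100)&(h[...,0]<125)&(h[...,1]>120); m[230:]=0
p=P[m];mu=p[:,:2].mean(0);print(mu,np.linalg.lstsq(np.c_[p[:,:2]-mu,np.ones(len(p))],p[:,2],rcond=None)[0])
```

```text
front corners [ 0.44547754 -0.12134532  0.008     ] [0.46108353 0.03502192 0.008     ] 0.15714407907384742
yaw -0.09947405440882487
ctr from front [ 0.52790977 -0.05060995]
screws [ 0.52272429 -0.13386976  0.017     ] [0.53948746 0.03401502 0.017     ] [ 0.53110587 -0.04992737  0.017     ] 0.16871960559935842
case front top [ 0.45593156 -0.10392657  0.062     ]
case front top [0.46663955 0.01353132 0.062     ]
bearing [ 0.46098209 -0.27118661  0.008     ]
[ 0.49292721 -0.04774385] [-0.42609257  0.03983171  0.06129573]
```

View pics/w1c.png

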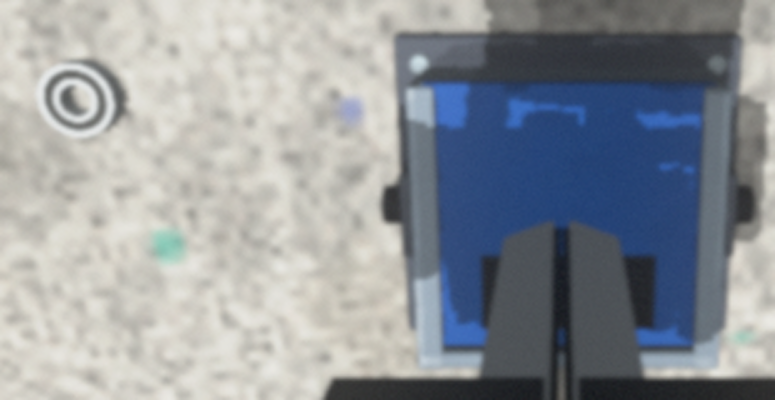

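Centre is about (0.528,-0.051) with yaw -0.099, consistent across views and with the stated sizes. That puts the strip at about (0.557,-0.054), with the lid there expected near z = 0.063.

```bash
python3 -c "
from h import *
rel([.557,-.0535,.095],3.0425)"
```

```text
t 1.7 pos [ 0.469  -0.0472  0.2394] rot [ 3.1414e+00 -6.0000e-04  3.0427e+00] F [-0.8 -1.   0.5] w 0.0006
row [ 0.01 -0.03  0.01] [-0.0882  0.0024  0.1444]
```

Emit:
send_rows(series=[[0,0,0,-0.044,0.001,0.03,-1],[0,0,0,-0.088,0.002,0.07,-1],[0,0,0,-0.088,0.002,0.11,-1],[0,0,0,-0.088,0.002,0.135,-1],[0,0,0,-0.088,0.002,0.144,-1],[0,0,0,-0.088,0.002,0.144,-1],[0,0,0,-0.088,0.002,0.144,-1]])

```text
time_s: 2.4
ee_pos: [0.5578, -0.054, 0.0975]
eef_rot: [-3.141, 0.002, 3.043]
force: [-0.8, -0.2, -0.5]
grip_width: 0.0002
```

```bash
python3 -c "
from h import *
c=snap('wrist','w2');rel([.557,-.0535,.095],3.0425);snap('scene','s2')
im=cv2.imread('pics/s2.png');cv2.imwrite('pics/s2c.png',cv2.resize(im[130:250,200:320],None,fx=4.5,fy=4.5,interpolation=2))"
```

```text
t 2.45 pos [ 0.5579 -0.0542  0.0977] rot [-3.1414e+00  3.0000e-03  3.0431e+00] F [ 0.1 -0.   0.8] w 0.0006
row [-0.01  0.17  0.03] [0.001  0.0007 0.0027]
```

View pics/s2c.png

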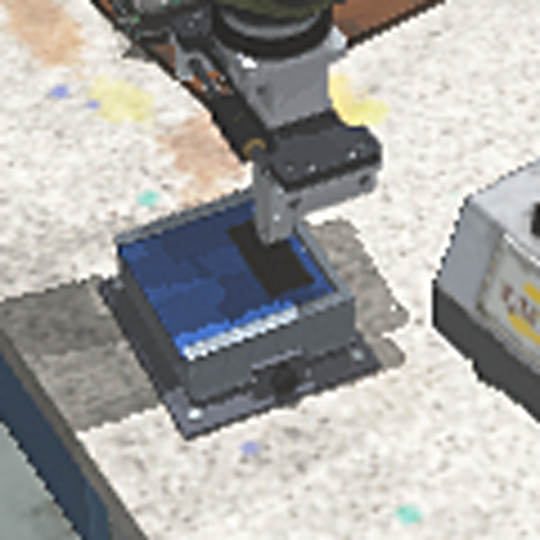

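The closed fingertips hover over the middle of the strip, so I start feeling downward.

Emit:
send_rows(series=[[0,0,0,0,0,0.004,-1],[0,0,0,0,0,0.008,-1],[0,0,0,0,0,0.009,-1],[0,0,0,0,0,0.009,-1],[0,0,0,0,0,0.009,-1]])

```text
time_s: 3.0
ee_pos: [0.5572, -0.0545, 0.0866]
eef_rot: [-3.142, -0.0, 3.043]
force: [-0.2, 0.4, -0.3]
grip_width: 0.0006
```

Emit:
send_rows(series=[[0,0,0,0,0,0.001,-1],[0,0,0,0,0,0.001,-1],[0,0,0,0,0,0.002,-1],[0,0,0,0,0,0.002,-1]])

```text
time_s: 3.4
ee_pos: [0.5571, -0.0545, 0.0845]
eef_rot: [3.142, -0.0, 3.043]
force: [0.1, 0.2, 0.6]
grip_width: 0.0003
```

Emit:
send_rows(series=[[0,0,0,0,0,0.001,-1],[0,0,0,0,0,0.001,-1]])

```text
time_s: 3.6
ee_pos: [0.5571, -0.0545, 0.0835]
eef_rot: [-3.142, -0.0, 3.043]
force: [-0.0, -0.7, 0.2]
grip_width: 0.0008
```

Emit:
send_rows(series=[[0,0,0,0,0,0.0005,-1],[0,0,0,0,0,0.0005,-1]])

```text
time_s: 3.8
ee_pos: [0.5571, -0.0545, 0.083]
eef_rot: [-3.142, -0.0, 3.043]
force: [-1.1, 0.2, 0.3]
grip_width: 0.0004
```

Emit:
send_rows(series=[[0,0,0,0,0,0.0005,-1],[0,0,0,0,0,0.0005,-1]])

```text
time_s: 4.0
ee_pos: [0.5571, -0.0545, 0.0826]
eef_rot: [3.142, -0.0, 3.043]
force: [0.0, -0.3, -0.6]
grip_width: 0.0005
```

Emit:
send_rows(series=[[0,0,0,0,0,0.0005,-1],[0,0,0,0,0,0.0005,-1]])

```text
time_s: 4.2
ee_pos: [0.5572, -0.0545, 0.0822]
eef_rot: [-3.142, 0.0, 3.043]
force: [-0.1, 0.3, 1.7]
grip_width: 0.0006
```

Emit:
send_rows(series=[[0,0,0,0,0,0.0003,-1],[0,0,0,0,0,0.0003,-1]])

```text
time_s: 4.4
ee_pos: [0.5573, -0.0545, 0.0821]
eef_rot: [-3.142, 0.0, 3.043]
force: [-2.3, 0.8, 4.4]
grip_width: 0.0005
```

Emit:
send_rows(series=[[0,0,0,0,0,0.0003,-1],[0,0,0,0,0,0.0003,-1]])

```text
time_s: 4.6
ee_pos: [0.5573, -0.0545, 0.082]
eef_rot: [-3.142, 0.0, 3.043]
force: [-2.7, 0.5, 7.9]
grip_width: 0.0004
```

Contact is clear: the lid at the strip is about 63 mm up, and stiffness is about 11 N per commanded mm.

Emit:
send_rows(series=[[0,0,0,0,0,0.0004,-1],[0,0,0,0,0,0.0007,-1],[0,0,0,0,0,0.0007,-1]])

```text
time_s: 4.9
ee_pos: [0.5576, -0.0545, 0.0819]
eef_rot: [-3.141, 0.001, 3.043]
force: [-3.3, 0.5, 12.7]
grip_width: 0.0003
```

Emit:
send_rows(series=[[0,0,0,0.001,0,0,-1],[0,0,0,0.002,0,0,-1],[0,0,0,0.003,0,0,-1]])

```text
time_s: 5.2
ee_pos: [0.5555, -0.0543, 0.082]
eef_rot: [-3.141, 0.004, 3.043]
force: [4.1, -0.2, 6.8]
grip_width: 0.0003
```

Emit:
send_rows(series=[[0,0,0,0.001,0,0.0005,-1],[0,0,0,0.002,0,0.0008,-1],[0,0,0,0.003,0,0.001,-1]])

```text
time_s: 5.5
ee_pos: [0.5531, -0.0541, 0.0817]
eef_rot: [-3.141, 0.006, 3.043]
force: [4.0, 0.5, 15.0]
grip_width: 0.0008
```

```bash
python3 -c "
from h import *
snap('scene','s3');snap('wrist','w3')
im=cv2.imread('pics/s3.png');cv2.imwrite('pics/s3c.png',cv2.resize(im[130:250,200:320],None,fx=4.5,fy=4.5,interpolation=2));print(ctrl.get_obs()['force'])"
```

```text
[ 3.12244379 -0.13986324 13.54870006]
```

View pics/s3c.png

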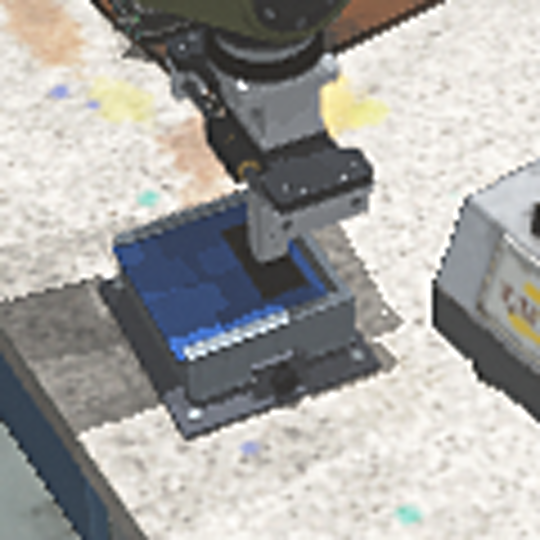

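View pics/w3.png

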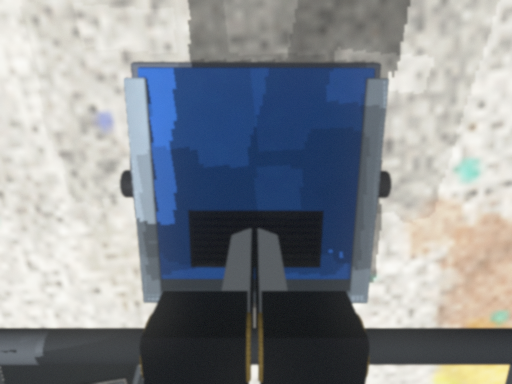

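The lid edge now stands out past the side lips, so it is following. I'll continue, keeping the press at about 13 to 18 N.

Emit:
send_rows(series=[[0,0,0,0.002,0,0.0002,-1],[0,0,0,0.004,0,0.0002,-1],[0,0,0,0.006,0,0.0003,-1],[0,0,0,0.008,0,0.0003,-1],[0,0,0,0.01,0,0.0004,-1]])

```text
time_s: 6.1
ee_pos: [0.5432, -0.0531, 0.0815]
eef_rot: [-3.141, 0.006, 3.043]
force: [3.9, 1.3, 15.0]
grip_width: 0.0004
```

Emit:
send_rows(series=[[0,0,0,0.003,0,0.0001,-1],[0,0,0,0.006,0,0.0002,-1],[0,0,0,0.009,0,0.0003,-1],[0,0,0,0.012,0,0.0004,-1],[0,0,0,0.015,0,0.0005,-1]])

```text
time_s: 6.6
ee_pos: [0.5284, -0.0516, 0.0811]
eef_rot: [-3.142, 0.006, 3.043]
force: [3.8, 1.4, 17.1]
grip_width: 0.0002
```

Emit:
send_rows(series=[[0,0,0,0.003,0,0.0001,-1],[0,0,0,0.006,0,0.0002,-1],[0,0,0,0.009,0,0.0003,-1],[0,0,0,0.012,0,0.0004,-1],[0,0,0,0.015,0,0.0005,-1]])

```text
time_s: 7.1
ee_pos: [0.5135, -0.0501, 0.0806]
eef_rot: [-3.142, 0.007, 3.043]
force: [4.0, 1.3, 17.1]
grip_width: 0.0007
```

```bash
python3 -c "
from h import *
snap('wrist','w4');print(ctrl.get_obs()['force'],ctrl.get_obs()['ee_pos'])"
```

```text
[ 1.50966895  1.11803625 17.68291415] [ 0.51314727 -0.05004335  0.08057053]
```

View pics/w4.png

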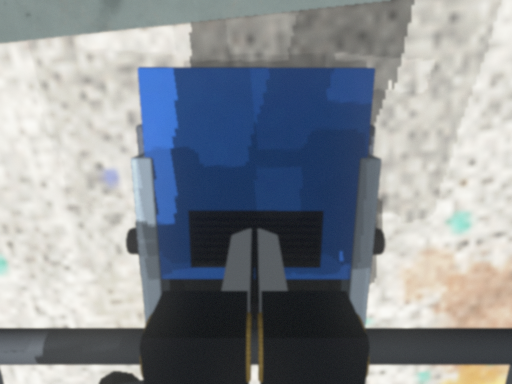

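No slip: the strip stays at rows 210 to 268 relative to the fingers. The lid is out about 45 mm.

Emit:
send_rows(series=[[0,0,0,0.003,0,0,-1],[0,0,0,0.006,0,0.0001,-1],[0,0,0,0.009,0,0.0002,-1],[0,0,0,0.012,0,0.0003,-1],[0,0,0,0.015,0,0.0004,-1]])

```text
time_s: 7.65
ee_pos: [0.4986, -0.0486, 0.0802]
eef_rot: [3.142, 0.007, 3.043]
force: [4.0, 1.2, 17.8]
grip_width: 0.0005
```

Emit:
send_rows(series=[[0,0,0,0.003,0,0,-1],[0,0,0,0.006,0,0.0001,-1],[0,0,0,0.009,0,0.0002,-1],[0,0,0,0.012,0,0.0003,-1],[0,0,0,0.015,0,0.0004,-1]])

```text
time_s: 8.15
ee_pos: [0.4838, -0.0471, 0.0798]
eef_rot: [3.142, 0.007, 3.043]
force: [3.3, 2.3, 19.1]
grip_width: 0.0005
```

Out about 74 mm. Now small steps to the end stop.

Emit:
send_rows(series=[[0,0,0,0.002,0,0,-1],[0,0,0,0.004,0,0,-1],[0,0,0,0.006,0,0.0001,-1]])

```text
time_s: 8.45
ee_pos: [0.4778, -0.0465, 0.0796]
eef_rot: [3.142, 0.007, 3.042]
force: [3.7, 2.5, 18.5]
grip_width: 0.0005
```

Emit:
send_rows(series=[[0,0,0,0.001,0,0,-1],[0,0,0,0.002,0,0,-1]])

```text
time_s: 8.65
ee_pos: [0.4758, -0.0463, 0.0795]
eef_rot: [3.142, 0.006, 3.043]
force: [3.5, 2.5, 17.6]
grip_width: 0.0006
```

```bash
python3 -c "
from h import *
snap('wrist','w5');print(ctrl.get_obs()['force'],ctrl.get_obs()['ee_pos'])"
```

```text
[ 2.76104203  2.6847244  17.81989214] [ 0.47567345 -0.0462609   0.07954872]
```

View pics/w5.png

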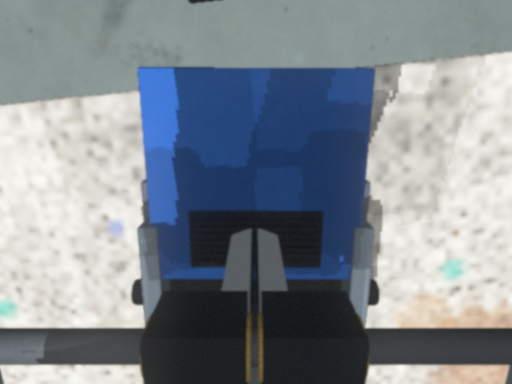

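Lid out about 82 mm, still no slip. Lift off and go to the bearing.

Emit:
send_rows(series=[[0,0,0,0,0,-0.005,-1],[0,0,0,0,0,-0.03,-1],[0,0,0,0,0,-0.07,0.2],[0,0,0,0,0,-0.11,0.2],[0,0,0,0,0,-0.12,0.2],[0,0,0,0,0,-0.12,0.2]])

```text
time_s: 9.3
ee_pos: [0.474, -0.0462, 0.1985]
eef_rot: [-3.141, 0.002, 3.043]
force: [0.0, -0.6, -0.6]
grip_width: 0.029
```

```bash
python3 -c "
from h import *
rel([.435,-.272,.20],3.0425)"
```

```text
t 9.3 pos [ 0.474  -0.0462  0.1985] rot [-3.1414e+00  2.4000e-03  3.0426e+00] F [ 0.  -0.6 -0.6] w 0.029
row [-0.01  0.14  0.01] [ 0.0165 -0.2285 -0.0015]
```

Emit:
send_rows(series=[[0,0,0,0.016,-0.228,0,0.2],[0,0,0,0.016,-0.228,0,0.2],[0,0,0,0.016,-0.228,0,0.2],[0,0,0,0.016,-0.228,0,0.2],[0,0,0,0.016,-0.228,0,0.2],[0,0,0,0.016,-0.228,0,0.2],[0,0,0,0.016,-0.228,0,0.2]])

```text
time_s: 10.0
ee_pos: [0.4345, -0.2713, 0.1957]
eef_rot: [3.14, -0.002, 3.041]
force: [0.0, 0.3, 0.3]
grip_width: 0.0564
```

```bash
python3 -c "
from h import *
rel([.461,-.272,.20],3.0425);snap('wrist','w6')"
```

```text
t 10.0 pos [ 0.4345 -0.2713  0.1957] rot [ 3.1400e+00 -2.5000e-03  3.0413e+00] F [0.  0.3 0.3] w 0.0564
row [ 0.09 -0.14 -0.07] [-0.0264  0.002  -0.0044]
```

View pics/w6.png

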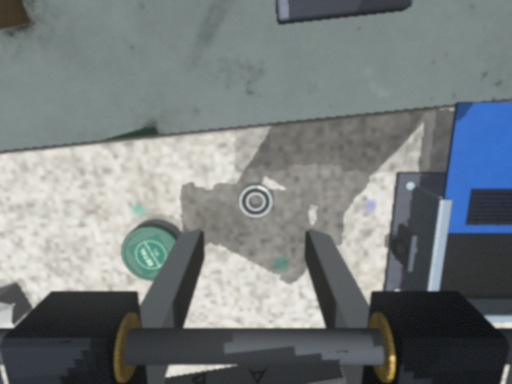

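The bearing is at (256,200), centred between the fingers, and the tin at (150,252) is clear.

```bash
python3 -c "
from h import *
c=load('w6')
g=cv2.cvtColor(c['pixels'],cv2.COLOR_RGB2GRAY)[175:230,225:290]
print(cv2.HoughCircles(cv2.resize(g,None,fx=4,fy=4,interpolation=2),cv2.HOUGH_GRADIENT,1,100,param1=100,param2=25,minRadius=50,maxRadius=85))
b=ray(c,256,200.5,.010);print(b)
rel([b[0],b[1],.05],3.0413)"
```

```text
[[[121.5 106.5  52.7]]]
[ 0.45981874 -0.2721304   0.01      ]
t 10.05 pos [ 0.4348 -0.2708  0.1961] rot [ 3.1403e+00 -2.0000e-03  3.0426e+00] F [-0.3  0.3 -0.1] w 0.0563
row [ 0.07 -0.11  0.07] [-0.0253  0.0009  0.1461]
```

Emit:
send_rows(series=[[0,0,0,-0.025,0.001,0.04,0.2],[0,0,0,-0.025,0.001,0.08,0.2],[0,0,0,-0.025,0.001,0.12,0.2],[0,0,0,-0.025,0.001,0.14,0.2],[0,0,0,-0.025,0.001,0.146,0.2],[0,0,0,-0.025,0.001,0.146,0.2],[0,0,0,-0.025,0.001,0.146,0.2]])

```text
time_s: 10.75
ee_pos: [0.4607, -0.2728, 0.0527]
eef_rot: [-3.141, 0.001, 3.043]
force: [0.6, -0.2, 1.0]
grip_width: 0.0561
```

```bash
python3 -c "
from h import *
rel([.4600,-.272,.0225],3.0425);snap('wrist','w7')"
```

```text
t 10.75 pos [ 0.4607 -0.2728  0.0527] rot [-3.1408e+00  1.4000e-03  3.0433e+00] F [ 0.6 -0.2  1. ] w 0.0561
row [-0.04  0.08  0.04] [0.0008 0.0008 0.0302]
```

View pics/w7.png

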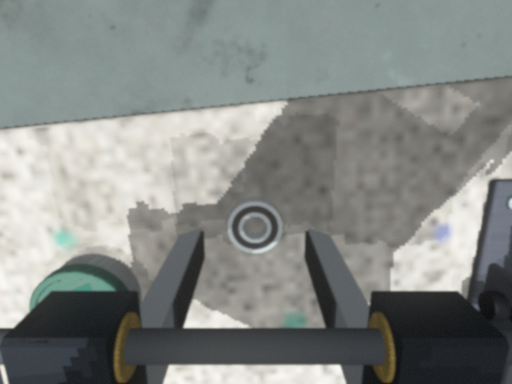

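```bash
python3 -c "
from h import *
c=load('w7');print(ray(c,255,227,.010)); print(ctrl.get_obs()['ee_pos'])"
```

```text
[ 0.46004534 -0.27283211  0.01      ]
[ 0.46077164 -0.27305509  0.0529049 ]
```

Emit:
send_rows(series=[[0,0,0,0,0,0.015,0.2],[0,0,0,0,0,0.026,0.2],[0,0,0,0,0,0.028,0.2],[0,0,0,0,0,0.029,0.2],[0,0,0,0,0,0.029,0.2]])

```text
time_s: 11.3
ee_pos: [0.4603, -0.2731, 0.0229]
eef_rot: [-3.141, 0.0, 3.043]
force: [0.2, 0.6, -0.1]
grip_width: 0.0567
```

Emit:
send_rows(series=[[0,0,0,0,0,0.001,-1],[0,0,0,0,0,0.001,-1],[0,0,0,0,0,0.001,-1],[0,0,0,0,0,0.001,-1],[0,0,0,0,0,0.001,-1],[0,0,0,0,0,0.001,-1]], force=20)

```text
time_s: 11.9
ee_pos: [0.4602, -0.273, 0.0217]
eef_rot: [-3.141, 0.0, 3.043]
force: [0.2, -0.3, 1.1]
grip_width: 0.0339
```

Emit:
send_rows(series=[[0,0,0,0,0,-0.01,-1],[0,0,0,0,0,-0.04,-1],[0,0,0,0,0,-0.08,-1],[0,0,0,0,0,-0.12,-1],[0,0,0,0,0,-0.16,-1],[0,0,0,0,0,-0.17,-1],[0,0,0,0,0,-0.17,-1]])

```text
time_s: 12.6
ee_pos: [0.4605, -0.2732, 0.1933]
eef_rot: [-3.14, 0.003, 3.043]
force: [-0.0, 0.4, -1.8]
grip_width: 0.0344
```

```bash
python3 -c "
from h import *
rel([.50,-.047,.20],3.0425);snap('wrist','w8');snap('scene','s8');im=cv2.imread('pics/s8.png');cv2.imwrite('pics/s8c.png',cv2.resize(im[130:310,190:350],None,fx=3.3,fy=3.3,interpolation=2))"
```

```text
t 12.6 pos [ 0.4605 -0.2732  0.1933] rot [-3.1400e+00  2.8000e-03  3.0426e+00] F [-0.   0.4 -1.8] w 0.0344
row [-0.09  0.16  0.  ] [-0.017  0.229 -0.007]
```

View pics/w8.png

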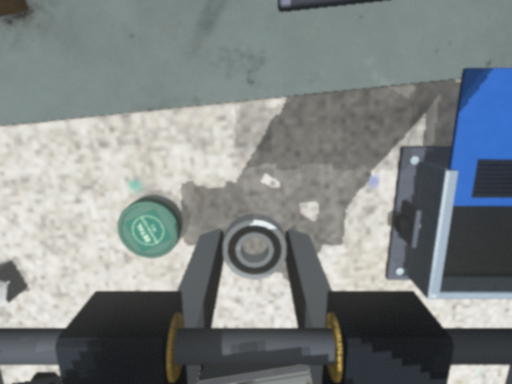

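View pics/s8c.png

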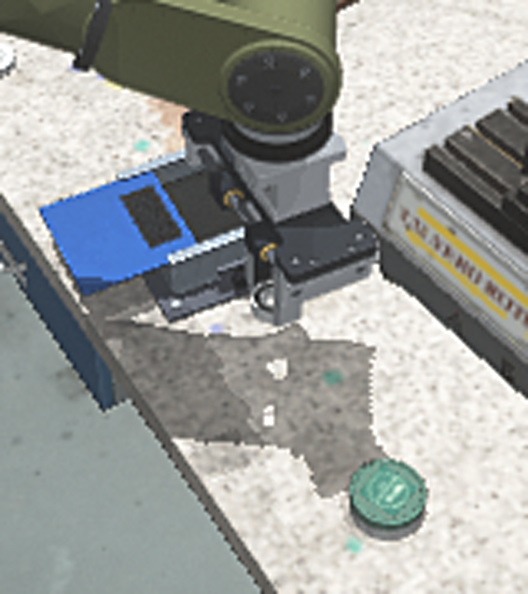

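Bearing held (34.4 mm). From the feel, the lid above mid is at about 62.4 mm with a slope of about 0.028, so the floor at the window middle is about 37 mm up and release should be at TCP z of about 0.059.

Emit:
send_rows(series=[[0,0,0,-0.04,0.115,0,-1],[0,0,0,-0.059,0.228,0,-1],[0,0,0,-0.059,0.228,0,-1],[0,0,0,-0.059,0.228,0,-1],[0,0,0,-0.059,0.228,0,-1],[0,0,0,-0.059,0.228,0,-1],[0,0,0,-0.059,0.228,0,-1],[0,0,0,-0.059,0.228,0,-1]])

```text
time_s: 13.5
ee_pos: [0.5408, -0.0527, 0.1905]
eef_rot: [-3.142, -0.002, 3.042]
force: [0.5, 0.0, -0.4]
grip_width: 0.0344
```

```bash
python3 -c "
from h import *
rel([.540,-.0525,.10],3.0425);snap('wrist','w9')"
```

```text
t 13.5 pos [ 0.5408 -0.0527  0.1905] rot [-3.1415e+00 -1.8000e-03  3.0418e+00] F [ 0.5  0.  -0.4] w 0.0344
row [-0.   -0.1  -0.04] [0.0007 0.0001 0.0905]
```

View pics/w9.png

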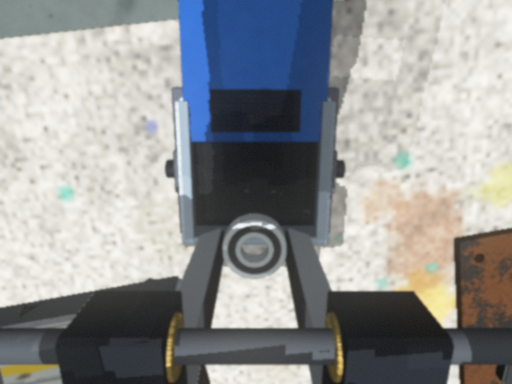

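The wrist view shows the open window, with corners at about (192,142), (321,142), (316,226) and (195,226). I'll check its centre against my target.

```bash
python3 -c "
from h import *
c=load('w9');a=[ray(c,u,v,z) for u,v,z in((192,142,.062),(321,142,.062),(316,228,.062),(195,228,.062))]
print(np.array(a).round(3),np.mean(a,0))"
```

```text
[[ 0.493 -0.1    0.062]
 [ 0.504  0.006  0.062]
 [ 0.58  -0.002  0.062]
 [ 0.569 -0.109  0.062]] [ 0.53640854 -0.05122035  0.062     ]
```

Emit:
send_rows(series=[[0,0,0,0,0,0.04,-1],[0,0,0,0,0,0.07,-1],[0,0,0,0,0,0.09,-1],[0,0,0,0,0,0.09,-1],[0,0,0,0,0,0.09,-1]])

```text
time_s: 14.05
ee_pos: [0.5414, -0.0527, 0.1021]
eef_rot: [-3.142, 0.0, 3.041]
force: [-0.4, -0.1, 0.2]
grip_width: 0.034
```

```bash
python3 -c "
from h import *
rel([.540,-.0525,.061],3.0425);snap('wrist','w10')"
```

```text
t 14.05 pos [ 0.5414 -0.0527  0.1021] rot [-3.1416e+00  1.0000e-04  3.0415e+00] F [-0.4 -0.1  0.2] w 0.034
row [-0.    0.01 -0.06] [0.0014 0.     0.0411]
```

View pics/w10.png

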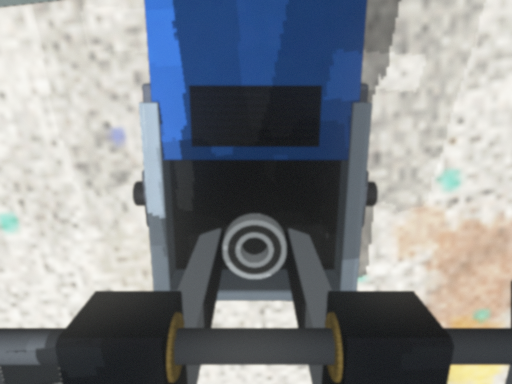

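Well within the window; I shift 2 mm toward the front and lower.

Emit:
send_rows(series=[[0,0,0,0.002,0,0.015,-1],[0,0,0,0.002,0,0.03,-1],[0,0,0,0.002,0,0.037,-1],[0,0,0,0.002,0,0.039,-1],[0,0,0,0.002,0,0.04,-1],[0,0,0,0.002,0,0.04,-1]])

```text
time_s: 14.7
ee_pos: [0.5397, -0.0518, 0.0622]
eef_rot: [-3.142, 0.001, 3.043]
force: [0.6, -0.6, -0.7]
grip_width: 0.034
```

Emit:
send_rows(series=[[0,0,0,0,0,0.0005,-1],[0,0,0,0,0,0.001,-1],[0,0,0,0,0,0.001,-1]])

```text
time_s: 15.0
ee_pos: [0.5394, -0.0517, 0.0606]
eef_rot: [3.142, 0.0, 3.043]
force: [0.1, 0.7, -0.8]
grip_width: 0.034
```

Emit:
send_rows(series=[[0,0,0,0,0,0.0005,-1],[0,0,0,0,0,0.0008,-1],[0,0,0,0,0,0.0008,-1]])

```text
time_s: 15.3
ee_pos: [0.5393, -0.0517, 0.0597]
eef_rot: [3.142, -0.0, 3.043]
force: [-0.7, -0.3, -1.2]
grip_width: 0.0346
```

Emit:
send_rows(series=[[0,0,0,0,0,0.0003,-1],[0,0,0,0,0,0.0005,-1],[0,0,0,0,0,0.0005,-1]])

```text
time_s: 15.6
ee_pos: [0.5393, -0.0517, 0.0592]
eef_rot: [-3.142, -0.0, 3.043]
force: [0.6, 1.0, -0.6]
grip_width: 0.0344
```

Emit:
send_rows(series=[[0,0,0,0,0,0.0003,-1],[0,0,0,0,0,0.0005,-1],[0,0,0,0,0,0.0005,-1]])

```text
time_s: 15.9
ee_pos: [0.5393, -0.0517, 0.0587]
eef_rot: [3.142, -0.0, 3.043]
force: [-0.3, 0.2, -0.8]
grip_width: 0.0345
```

Emit:
send_rows(series=[[0,0,0,0,0,0.0003,-1],[0,0,0,0,0,0.0005,-1],[0,0,0,0,0,0.0005,-1]])

```text
time_s: 16.2
ee_pos: [0.5394, -0.0517, 0.0583]
eef_rot: [3.142, 0.0, 3.043]
force: [-1.1, 0.2, 0.0]
grip_width: 0.0341
```

At the expected height, with the bearing's weight gone from the reading. Release with a limited opening.

Emit:
send_rows(series=[[0,0,0,0,0,0,0],[0,0,0,0,0,0,0.05],[0,0,0,0,0,0,0.05],[0,0,0,0,0,0,0.05]])

```text
time_s: 16.6
ee_pos: [0.5393, -0.0517, 0.0582]
eef_rot: [-3.142, 0.0, 3.043]
force: [1.1, -0.3, 0.2]
grip_width: 0.0493
```

Emit:
send_rows(series=[[0,0,0,0,0,-0.01,0.05],[0,0,0,0,0,-0.03,0.05],[0,0,0,0,0,-0.07,0.05],[0,0,0,0,0,-0.11,0.05],[0,0,0,0,0,-0.14,0.05],[0,0,0,0,0,-0.14,0.05],[0,0,0,0,0,-0.14,0.05]])

```text
time_s: 17.3
ee_pos: [0.5393, -0.0517, 0.1988]
eef_rot: [-3.142, 0.001, 3.043]
force: [-0.1, 0.1, -0.1]
grip_width: 0.0493
```

Emit:
send_rows(series=[[0,0,0,0.04,0,0,0.05],[0,0,0,0.08,0,0,0.05],[0,0,0,0.1,0,0,0.05],[0,0,0,0.1,0,0,0.05],[0,0,0,0.1,0,0,0.05]])

```text
time_s: 17.8
ee_pos: [0.44, -0.0418, 0.1979]
eef_rot: [3.142, -0.0, 3.043]
force: [0.9, -0.1, 0.0]
grip_width: 0.0491
```

```bash
python3 -c "
from h import *
rel([.540,-.0525,.061],3.0425);snap('wrist','w11');snap('scene','s11');snap('side','d11');im=cv2.imread('pics/s11.png');cv2.imwrite('pics/s11c.png',cv2.resize(im[130:310,170:340],None,fx=3.3,fy=3.3,interpolation=2))"
```

```text
t 17.8 pos [ 0.44   -0.0418  0.1979] rot [ 3.1416e+00 -4.0000e-04  3.0425e+00] F [ 0.9 -0.1  0. ] w 0.0491
row [ 0.   -0.03  0.  ] [-0.1006 -0.0007  0.1368]
```

View pics/w11.png

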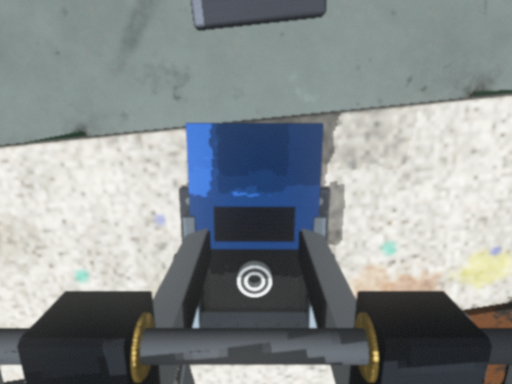

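View pics/s11c.png

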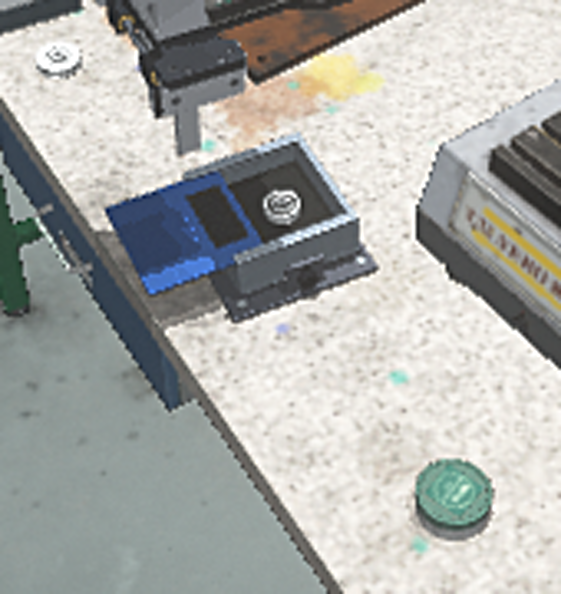

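View pics/d11.png

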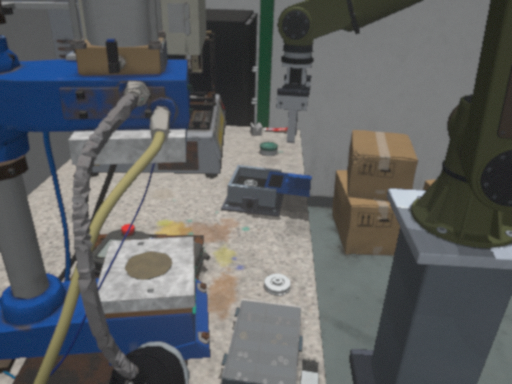

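The bearing lies flat in the compartment (wrist (254,280), scene (255,192)) and the lid is out. I'll check the numbers.

Run:
```python
from h import *
c=load('w11'); ax=np.array([.995,-.099]);ay=np.array([.099,.995]);mid=np.array([.528,-.0515])
b=ray(c,254.5,280,.047)[:2]; print('bearing frame',(b-mid)@ax,(b-mid)@ay)
s=ray(c,255,224,.060)[:2]; print('strip travel',.029-(s-mid)@ax)
C=load('scene11') if 0 else load('s11'); P=cloud(C); print('bearing top z',np.median(P[189:195,252:259,2]))
a=load('scene0')
for (y0,y1,x0,x1) in((255,300,285,330),(130,165,170,206)):
    print('diff tin/pulley',cv2.phaseCorrelate(*[cv2.cvtColor(k['pixels'],cv2.COLOR_RGB2GRAY)[y0:y1,x0:x1].astype(np.float32) for k in(a,C)]))
```

```text
bearing frame 0.009826077103730553 0.0007823989013239454
strip travel 0.0840030193312225
bearing top z 0.04631063813623097
diff tin/pulley ((0.4963992814678093, 0.49147038315281577), 0.9967386501806753)
diff tin/pulley ((-0.12284784000041427, 0.16174475966873914), 0.6071985025464752)
```

```bash
python3 -c "
from h import *
print(ctrl.hand_in())"
```

```text
the job is handed in; nothing more can be done
None
```

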